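# Tare the bench scale with its weighing tray

### The arm

A 6-joint arm with a two-finger parallel gripper is mounted at the origin on a cart in front of the work surface, level with it; the furniture and walls round the work are solid. World frame = base frame: x ahead of the robot, y to its left, z up, the work surface at z = 0. Lengths are in m, angles in rad, forces in N, time in s.
With the tool pointing down it reaches from about 0.225 to 0.875 m from the base axis. Payload 3.4 kg.
Tool frame: the origin (TCP) lies at the very end of the fingers, on their centre line; the grasp point (between the pads) lies 19 mm behind it (grip_depth is the distance from the TCP to the grasp point, in m); x points along the fingers, z is the direction in which the jaws open and shut, and the axes are right-handed (so a half turn about x gives the same grasp; the last joint's range is limited). The gripper opens to 85 mm and grips with 20 to 120 N. Pads are 22 mm wide; open, the fingers measure 114 mm over their backs; the gripper's body (76 mm by 85 mm) begins 54 mm behind the grasp point. The pads swing forward as they close: fully open they stand 13 mm farther back than shut.
Start: joints at [1.122, 0.276, 1.505, -0, 1.361, -0.121], TCP at [0.185, 0.544, 0.231] pointing down, gripper open.
Joint ranges: [-2.89, 2.89], [-0.75, 2.08], [0.22, 2.7], [-1.18, 4.32], [0.11, 2.71], [-2.7, 2.7]. Speed limits (rad/s): [2.57, 2.57, 3.14, 3.14, 3.14, 3.14].

### API

Orientations are given as a unit quaternion [w, x, y, z].
In Python, from rig import get_state, get_image, sign_off, grip_depth gives the robot as it stands. The module is installed in compiled form; this text tells all that it offers.
- The arm moves only by the tool arm_command, never from a script. Its argument "series" is a list of rows, each an object with "dp": the shift along the tool's x, y, z scaled (see below), a list of three; "angular": the turn, a rotation vector about the tool's x, y, z scaled (see below), a list of three; "gripper": the finger opening in mm, from 0 to 85.4. A call has exactly 8 rows; each row shifts and turns the pose as measured when the row begins, along the tool's axes as they then stand; what a row does not reach is not made up. The controller multiplies each number of a shift by 0.12 m and each number of a turn by 90 degrees. A row lasts 1/8 s, in which the tool goes at most 62.5 mm and 10.7 degrees, less where a joint would pass 70% of its speed; a pose out of reach is approached as far as the arm can. A call with a number of a shift or a turn outside -1 to 1 is refused whole. A call with a gripper value outside its range is refused whole. The fingers move at their own pace and stop on an object; "grip_force" is the grip in N (left out, the last holds). Time passes only in rows, so rows that do not move let the fingers close, or fill a call up. It gives the time, the measured TCP pose, the force and the opening at its end, in the units of the state.
- get_state(): the state, without advancing time (a new reading comes with each control period).
- get_image(name): name is "scene" or "top" or "wrist"; returns a dict with "image" (384x512x3 uint8, blue, green, red), "depth" (384x512 float32, m along the optical axis (not along the pixel's ray), 0 where there is no reading), "mtx" (3x3 intrinsics, pixels), "k1" (the pictures are not rectified: a ray, as slopes to the right and down, at radius r is drawn at 1 + k1 r^2 times it, then the intrinsics apply), "view" (4x4, takes a point from world to camera coordinates); the wrist camera has in their place "mount" (4x4, takes a point from camera to tool coordinates, whose origin is the TCP and whose axes are the tool frame's). Camera axes: x right, y up, looking along -z (the intrinsics and any distortion apply to the point x, -y, -z); pixel columns grow to the right and rows downward; lengths in m; the calibration is good to about 2 mm. A picture is of the moment at which its call begins: read the wrist's pose just before it.
- sign_off(): hands the job in, once; it reports no verdict.
The state is a dict: "clock": time; "qpos": joint angles; "qd": joint speeds; "effort": joint torques, N m; "position": TCP position; "ee_rot": TCP orientation; "contact_force": force on the tool from outside, world axes, zero at the start; "moment": the same for the moment, N m; "width": finger opening in m.
Only numpy, scipy, OpenCV 4.12 (cv2) and the standard library are available. Lean on these libraries where they do the work, as an engineer would, in place of code of your own. Each camera call takes 0.05 s, during which the arm holds its last target. There are 200 camera calls.

### The job

Stand the empty steel tray upright on the middle of the bench scale's round pan and let go, so that the scale takes its weight. Then turn the black knob in the middle of the sloping dial until the dial's zero mark (the broad bar with a dot) stands right at the pointer, well within half a division, and leave it so; do not shove the things standing round about.

Things in the scene. Friction and masses are not known exactly. Their poses are not given: they have to be found in the camera images.
- scale: Grey bench scale, 206 mm deep (x), 150 wide (y), fixed. Origin: centre of its underside; its -x is the front, facing the robot, yawed up to 0.3 rad. Its front face slopes 30 degrees: the dial's axis points out of it along (-0.5, 0, 0.866) in the scale's frame, from the dial's centre at (-0.045, 0, 0.087). A steel rim, radius 66 mm, 6 mm high, rings the dial.
- pan: Round steel pan, 116 mm across, on top of the scale behind the dial, its flat top 155 mm above the worktop when empty. It sinks on a spring, 300 N/m (about 6 to 11 mm under the tray), at most 20 mm. Origin: centre of its top face; z up.
- pan_top (a point): Centre of the pan's top face; sinks with the pan; axes as the scale's.
- tray: The steel weighing tray as a body; origin at the centre of its underside.
- tray_grip (a point): Centre of the open steel weighing tray, half-way up (18 mm above its underside). The tray is 60 mm wide (own x), 110 mm long (own y), 36 mm high, walls 2.5 mm; about 0.18 to 0.35 kg. Grasp it across its 60 mm width.
- knob_grip (a point): On the axis of the black fluted tare knob, 31 mm out from the sloping face; axes as the scale's. The knob is 50 mm across (52 over its flutes) and stands 12 to 50 mm out from the face. It turns the white dial plate (121 mm across, surface 5 mm out from the face) about the dial's axis. Friction (about 0.1 N m) holds it where it is left.
- zero_mark (a point): Zero mark of the dial plate: point 50 mm from the dial's axis, between a broad black bar (6 mm wide) and its dot. The plate has 40 divisions of 9 degrees (thin lines); only zero has a bar and dot. Turns with the knob.
- pointer_tip (a point): Tip of the slim black pointer (2 to 4 mm wide) over the dial plate, 50 mm from the dial's axis. It turns clockwise as the pan is loaded and cannot be touched. Zero is right when zero_mark coincides with it.
- dial (a joint): Angle of knob and dial plate, rad, growing clockwise as seen looking at the face; 0 when the zero mark points straight up the slope. Stops at -2.2 and 3.6. It starts at -1.3 to -0.6; the way to the loaded pointer is clockwise, 1.4 to 3.1 rad.
- pointer (a joint): Angle of the pointer, rad, same sense and zero as the dial; 0 with the pan empty, 150 rad per metre that the pan sinks (0.8 to 1.75 under the tray, whose weight varies).
- calculator: Pocket calculator, 128 x 78 x 14 mm, bystander lying on one side of the scale (the tray is on the other). Origin: centre of its underside.
- washer_tin: Round flat tin with a green lid, 69 mm across, 24 mm high, bystander. Origin: centre of its underside.
- label_roll: White roll of labels, 68 mm across, 30 mm high, bystander. Origin: centre of its underside.
There are look-alikes about, which are no part of the job. Leave any orange or pink look-alike of the tray alone.

How it is judged:
On the way, in this order (a step that is already met when the one before it is completed fails the run):
1. the tray stands released on the pan (horizontal distance between tray_grip and pan_top below 0.03 m and z of tray_grip in the frame of pan_top between 0.012 and 0.024 m and angle between tray_grip's own z axis and vertical below 0.1 rad and contact force between each of tray, pan and the fingers below 0.1 N and contact force between pan and the arm below 0.1 N), for 0.3 s.
2. the zero mark has been turned to the pointer, the tray still standing on the pan (horizontal distance between tray_grip and pan_top below 0.03 m and z of tray_grip in the frame of pan_top between 0.012 and 0.024 m and angle between tray_grip's own z axis and vertical below 0.1 rad and distance between zero_mark and pointer_tip below 0.004 m), for 0.2 s.
At the end, for the whole second after the job is handed in: The tray stands released, upright (within 0.1 rad) and at rest on the pan, its centre within 30 mm of the pan's centre; the zero mark is within 4 mm (half a division) of the pointer tip and the dial is still (all of step 2 and contact force between each of tray, pan, scale and the fingers below 0.1 N and contact force between pan and the arm below 0.1 N and linear speed of tray below 0.02 m/s and velocity of joint dial between -0.05 and 0.05 rad/s); the robot touches nothing.
It fails at once if a bystander is shoved more than 30 mm (distance of any of calculator, washer_tin, label_roll from where it was at the start of the episode above 0.03 m).
It also fails if it takes over 64 s, if anything falls off the work surface, if the arm or the gripper's body presses on something with over 40 N, if the wrist force passes 120 N, or if a joint passes its speed limit or range.

## Working session

There is one attempt and no reset: what is moved stays moved. The work goes in short steps, Python scripts to look and compute and a tool call to move; the robot and the scene stay as the last step left them, time stands still between calls to the robot, and variables do not carry over. Pictures are saved under pics/ and viewed, about 8 in all and at most 12, crops included, and the job is handed in when it is done.

Besides the shell and the picture viewer there is one more tool, called after "Emit:" by a JSON object that holds its "name" and its "arguments". arm_command: Moves the arm, as the interface text tells. Its arguments: {"type":"object","properties":{"series":{"type":"array","items":{"type":"object","properties":{"dp":{"type":"array","items":{"type":"number"}},"angular":{"type":"array","items":{"type":"number"}},"gripper":{"type":"number"}}}},"grip_force":{"type":"number"}},"required":["series"]}

```bash
mkdir -p pics
cat > h.py <<'E'
import numpy as np, cv2
from rig import get_state, get_image, sign_off, grip_depth
from scipy.spatial.transform import Rotation as R
def T_tool(s):
    T=np.eye(4); q=s["ee_rot"]; T[:3,:3]=R.from_quat([q[1],q[2],q[3],q[0]]).as_matrix(); T[:3,3]=s["position"]; return T
def grab(name):
    s=get_state(); d=get_image(name)
    d["c2w"]=T_tool(s)@np.array(d["mount"]) if name=="wrist" else np.linalg.inv(np.array(d["view"]))
    return d
def cloud(d):
    h,w=d["depth"].shape
    K=np.array(d["mtx"]);u,v=np.meshgrid(np.arange(w),np.arange(h))
    xd=(u-K[0,2])/K[0,0]; yd=(v-K[1,2])/K[1,1]; x,y=xd.copy(),yd.copy()
    for _ in range(10):
        f=1+d["k1"]*(x*x+y*y); x,y=xd/f,yd/f
    z=d["depth"]; P=np.stack([x*z,-y*z,-z,np.ones_like(z)],-1)
    W=(P@d["c2w"].T)[...,:3]; W[z<=0]=np.nan; return W
def proj(d,p):
    p=np.atleast_2d(p); c=(np.linalg.inv(d["c2w"])@np.c_[p,np.ones(len(p))].T).T
    x=c[:,0]/-c[:,2]; y=-c[:,1]/-c[:,2]; f=1+d["k1"]*(x*x+y*y); K=np.array(d["mtx"])
    return np.c_[K[0,0]*x*f+K[0,2],K[1,1]*y*f+K[1,2]]
E
python3 - <<'E'
from h import *
import pickle
s=get_state(); print(s)
ims=[]
for n in("scene","top"):
    d=grab(n); pickle.dump(d,open(n+"0.pkl","wb")); ims.append(d["image"]); print(n,d["c2w"][:3,3].round(3),d["c2w"][:3,:3].round(2).tolist())
cv2.imwrite("pics/a.png",cv2.resize(np.vstack(ims),(800//2*1,600)) if 0 else ims[0]); cv2.imwrite("pics/b.png",ims[1])
E
```

```text
{'clock': 0.0, 'qpos': array([ 1.12199743e+00,  2.76605162e-01,  1.50614896e+00, -2.14084453e-05,
        1.36069746e+00, -1.20991085e-01]), 'qd': array([ 1.40669229e-04,  4.81243480e-04, -2.56554069e-05,  2.55123820e-04,
        8.27445585e-04,  7.66710361e-04]), 'effort': array([ 1.01984958e-04, -4.16782987e+01, -2.45805162e+01, -3.69709016e-05,
        1.10534244e-02,  4.07283380e-05]), 'position': array([0.18490514, 0.54389263, 0.23042761]), 'ee_rot': array([ 0.57431018, -0.41203637,  0.5754563 ,  0.41139262]), 'contact_force': array([ 0.94419829, -0.04623255,  0.536028  ]), 'moment': array([ 0.02876236, -0.03585775,  0.01297259]), 'width': 0.08530987878316863}
scene [-0.165 -0.781  1.068] [[0.83, 0.33, -0.45], [-0.56, 0.53, -0.64], [0.02, 0.78, 0.62]]
top [0.309 0.217 1.443] [[-0.01, 0.99, -0.16], [-1.0, -0.01, 0.0], [0.0, 0.16, 0.99]]
```

View pics/a.png

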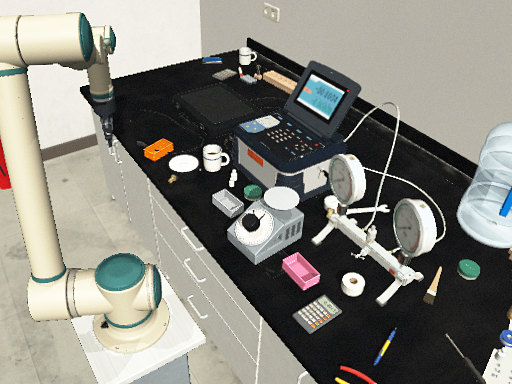

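View pics/b.png

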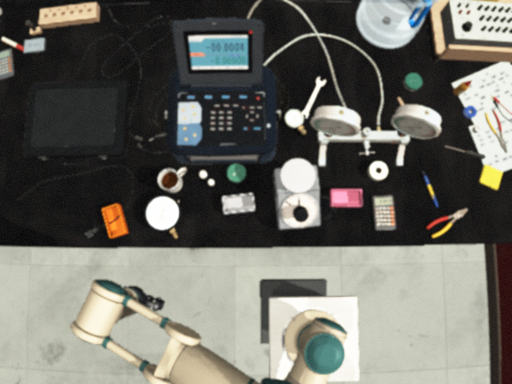

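The steel tray is grey at top (238,203) and scene (228,203). Its look-alikes are the orange tray at top (115,220) and the pink one at top (347,197), both excluded by colour. The scale's pan is at top (298,176) and its dial at (299,210). Bystanders near the tray: tin (236,172); the calculator (385,212) and label roll (378,170) are on the far side. Next I measure positions and confirm with one enlarged crop.

Run:
```python
from h import *
import pickle
ds={n:pickle.load(open(n+"0.pkl","rb")) for n in("scene","top")}
for n,d in ds.items():
    W=cloud(d); 
    def sel(lo,hi,c,r):
        m=(W[...,2]>lo)&(W[...,2]<hi)&(np.hypot(W[...,0]-c[0],W[...,1]-c[1])<r); return W[m]
    if n=="top":
        for nm,(u,v) in dict(tray=(238,203),pan=(298,176),dial=(299,210),tin=(236,172),pink=(347,197),calc=(385,212)).items(): print(nm,W[v,u].round(3))
        c0=W[203,238,:2]; p0=W[176,298,:2]
    t=sel(.006,.06,c0,.085); r=cv2.minAreaRect((t[:,:2]*1000).astype(np.float32)); print(n,"tray",r,len(t),np.percentile(t[:,2],[5,50,97]).round(4))
    rim=sel(.03,.042,c0,.085); print("rim",cv2.minAreaRect((rim[:,:2]*1000).astype(np.float32)))
    p=sel(.145,.165,p0,.09); c,rad=cv2.minEnclosingCircle((p[:,:2]*1000).astype(np.float32)); print("pan",c,rad,np.median(p,0).round(4))
    b=sel(.02,.165,p0+[-.04,0],.16); b=b[np.abs(b[:,1]-p0[1])<.1]; print("scale",cv2.minAreaRect((b[:,:2]*1000).astype(np.float32)))
def crop(d,u,v,w,h,s): return cv2.resize(d["image"][v:v+h,u:u+w],None,fx=s,fy=s,interpolation=cv2.INTER_CUBIC)
cv2.imwrite("pics/c.png",np.hstack([crop(ds["scene"],200,160,130,140,4)[:560,:400*1],crop(ds["top"],210,150,120,140,4)[:, :400]]))
```

```text
Traceback (most recent call last):
NameError: name 'c0' is not defined
```

Run:
```python
from h import *
import pickle
ds={n:pickle.load(open(n+"0.pkl","rb")) for n in("top","scene")}
for n,d in ds.items():
    W=cloud(d); 
    def sel(lo,hi,c,r):
        m=(W[...,2]>lo)&(W[...,2]<hi)&(np.hypot(W[...,0]-c[0],W[...,1]-c[1])<r); return W[m]
    if n=="top":
        for nm,(u,v) in dict(tray=(238,203),pan=(298,176),dial=(299,210),tin=(236,172),pink=(347,197),calc=(385,212)).items(): print(nm,W[v,u].round(3))
        c0=W[203,238,:2]; p0=W[176,298,:2]
    t=sel(.006,.06,c0,.07); r=cv2.minAreaRect((t[:,:2]*1000).astype(np.float32)); print(n,"tray",r,len(t),np.percentile(t[:,2],[5,50,97]).round(4))
    rim=sel(.03,.042,c0,.07); print("rim",cv2.minAreaRect((rim[:,:2]*1000).astype(np.float32)))
    p=sel(.145,.165,p0,.09); c,rad=cv2.minEnclosingCircle((p[:,:2]*1000).astype(np.float32)); print("pan",c,rad,np.median(p,0).round(4))
    b=sel(.02,.165,p0+[-.04,0],.16); b=b[np.abs(b[:,1]-p0[1])<.1]; print("scale",cv2.minAreaRect((b[:,:2]*1000).astype(np.float32)))
def crop(d,u,v,w,h,s): return cv2.resize(d["image"][v:v+h,u:u+w],None,fx=s,fy=s,interpolation=cv2.INTER_CUBIC)
cv2.imwrite("pics/c.png",np.hstack([crop(ds["scene"],208,160,100,140,4),crop(ds["top"],218,130,100,140,4)]))
```

```text
tray [0.492 0.269 0.001]
pan [0.562 0.064 0.159]
dial [0.45  0.061 0.14 ]
tin [0.603 0.275 0.028]
pink [ 0.513 -0.137 -0.003]
calc [ 0.453 -0.272  0.019]
top tray ((489.4708557128906, 266.72979736328125), (121.6117935180664, 107.65758514404297), 62.622623443603516) 179 [0.0066 0.031  0.0402]
rim ((490.48419189453125, 266.40008544921875), (61.61502456665039, 111.08883666992188), 6.326881408691406)
pan (566.2311401367188, 64.83464813232422) 56.73681640625 [0.5659 0.065  0.1535]
scale ((532.902587890625, 67.90592956542969), (269.97674560546875, 163.55909729003906), 6.725391387939453)
scene tray ((484.5985412597656, 263.72747802734375), (90.05004119873047, 120.66352844238281), 14.630962371826172) 425 [0.0074 0.0233 0.0398]
rim ((490.60833740234375, 265.207763671875), (65.02830505371094, 115.94029235839844), 5.805193901062012)
pan (568.241455078125, 61.88142776489258) 59.7856559753418 [0.5655 0.0607 0.1559]
scale ((533.3505859375, 65.77522277832031), (273.1698913574219, 170.13929748535156), 6.152173042297363)
```

View pics/c.png

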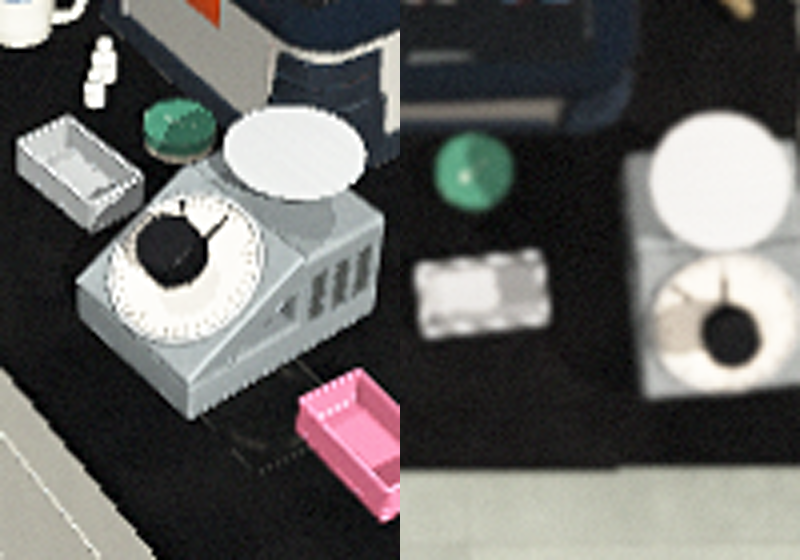

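Confirmed: the grey open steel tray stands upright at about (0.490, 0.266), yaw about 0.11, and its rim fits 61 x 111 mm. The pan is at about (0.566, 0.063) and the scale's yaw is about 0.11. Next is a planning helper.

```bash
cat >> h.py <<'E'
def plan(pos,xdir,zdir,n,sym=True):
    """print rows (dp/0.12, rot/90deg) to go to pose in n rows"""
    s=get_state(); T=T_tool(s); x=np.array(xdir,float); x/=np.linalg.norm(x); z=np.array(zdir,float); z-=x*(x@z); z/=np.linalg.norm(z)
    best=None
    for sg in ((1,-1) if sym else (1,)):
        M=np.c_[x,np.cross(sg*z,x),sg*z]; rv=(R.from_matrix(T[:3,:3]).inv()*R.from_matrix(M)).as_rotvec()
        if best is None or np.linalg.norm(rv)<np.linalg.norm(best): best=rv
    rv=best; d=np.array(pos)-T[:3,3]; R0=R.from_matrix(T[:3,:3])
    print("t",s["clock"],"dist",np.linalg.norm(d).round(4),"rot deg",np.degrees(rv).round(2),"q",s["qpos"].round(2),"w",round(s["width"],4),"F",s["contact_force"].round(1))
    for i in range(n):
        Ri=R0*R.from_rotvec(rv*i/n); print((Ri.inv().apply(d/n)/.12).round(3).tolist(),(rv/n/(np.pi/2)).round(3).tolist())
E
python3 - <<'E'
from h import *
plan([.4905,.266,.09],[0,0,-1],[np.cos(.11),np.sin(.11),0],8)
E
```

```text
t 0.1 dist 0.4363 rot deg [ 6.491e+01 -9.000e-02  5.000e-02] q [ 1.12  0.28  1.51 -0.    1.36 -0.12] w 0.0852 F [-0.3 -0.   0.8]
[0.147, -0.395, -0.171] [0.09, -0.0, 0.0]
[0.147, -0.415, -0.114] [0.09, -0.0, 0.0]
[0.146, -0.427, -0.054] [0.09, -0.0, 0.0]
[0.146, -0.43, 0.006] [0.09, -0.0, 0.0]
[0.146, -0.425, 0.067] [0.09, -0.0, 0.0]
[0.146, -0.411, 0.126] [0.09, -0.0, 0.0]
[0.146, -0.389, 0.183] [0.09, -0.0, 0.0]
[0.146, -0.36, 0.236] [0.09, -0.0, 0.0]
```

Emit:
{"name": "arm_command", "arguments": {"series": [{"dp":[0.1,-0.395,-0.171],"angular":[0.09,0,0],"gripper":85},{"dp":[0.1,-0.415,-0.114],"angular":[0.09,0,0],"gripper":85},{"dp":[0.1,-0.427,-0.054],"angular":[0.09,0,0],"gripper":85},{"dp":[0.1,-0.43,0.006],"angular":[0.09,0,0],"gripper":85},{"dp":[0.1,-0.425,0.067],"angular":[0.09,0,0],"gripper":85},{"dp":[0.1,-0.411,0.126],"angular":[0.09,0,0],"gripper":85},{"dp":[0.1,-0.389,0.183],"angular":[0.09,0,0],"gripper":85},{"dp":[0.1,-0.36,0.236],"angular":[0.09,0,0],"gripper":85}], "grip_force": 40}}

```text
clock: 1.1
position: [0.4926, 0.257, 0.1294]
ee_rot: [0.706, -0.029, 0.707, 0.029]
contact_force: [1.6, 1.1, 0.6]
width: 0.0848
```

Run:
```python
from h import *
plan([.4905,.266,.09],[0,0,-1],[np.cos(.11),np.sin(.11),0],4)
```

```text
t 1.1 dist 0.0405 rot deg [-1.57 -0.13 -0.02] q [0.36 0.32 1.7  0.   1.12 0.27] w 0.0848 F [1.6 1.1 0.6]
[0.082, 0.019, -0.003] [-0.004, -0.0, -0.0]
[0.082, 0.019, -0.002] [-0.004, -0.0, -0.0]
[0.082, 0.019, -0.002] [-0.004, -0.0, -0.0]
[0.082, 0.019, -0.002] [-0.004, -0.0, -0.0]
```

Run:
```python
from h import *
d=grab("wrist"); W=cloud(d)
for lo,hi in((.028,.045),(.033,.04)):
    m=(W[...,2]>lo)&(W[...,2]<hi)&(np.hypot(W[...,0]-.4905,W[...,1]-.266)<.085); t=W[m]
    print(len(t),cv2.minAreaRect((t[:,:2]*1000).astype(np.float32)), t.min(0).round(3),t.max(0).round(3))
cv2.imwrite("pics/w1.png",d["image"])
```

```text
2030 ((488.83544921875, 268.6627197265625), (61.67536544799805, 111.87646484375), 6.317195415496826) [0.453 0.211 0.028] [0.525 0.327 0.039]
1705 ((488.83544921875, 268.6627197265625), (61.67536544799805, 111.87646484375), 6.317195415496826) [0.453 0.211 0.033] [0.525 0.327 0.039]
```

View pics/w1.png

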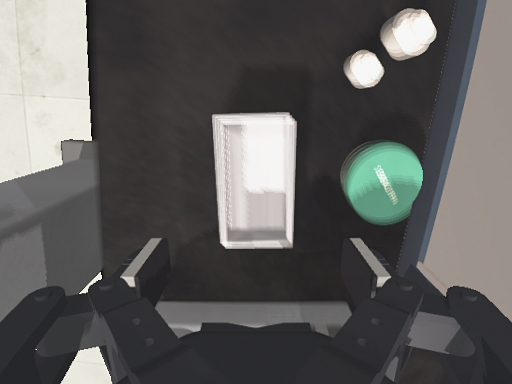

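The wrist view shows the tray whole at (215-295, 113-247), with the fingers straddling its width line. Refined centre: (0.489, 0.268).

Emit:
{"name": "arm_command", "arguments": {"series": [{"dp":[0.1,0.03,-0.007],"angular":[-0.009,0,0],"gripper":85},{"dp":[0.15,0.03,-0.007],"angular":[-0.009,0,0],"gripper":85},{"dp":[0.18,0.03,-0.006],"angular":[0,0,0],"gripper":85},{"dp":[0.18,0,0],"angular":[0,0,0],"gripper":85},{"dp":[0.18,0,0],"angular":[0,0,0],"gripper":85},{"dp":[0.15,0,0],"angular":[0,0,0],"gripper":85},{"dp":[0.06,0,0],"angular":[0,0,0],"gripper":85},{"dp":[0,0,0],"angular":[0,0,0],"gripper":85}]}}

```text
clock: 2.15
position: [0.4853, 0.2668, -0.0003]
ee_rot: [0.703, -0.044, 0.709, 0.04]
contact_force: [-1.0, 0.2, -0.9]
width: 0.0848
```

Run:
```python
from h import *
plan([.489,.268,.006],[0,0,-1],[np.cos(.11),np.sin(.11),0],1)
```

```text
t 2.15 dist 0.0074 rot deg [ 0.51 -0.52  0.28] q [ 0.38  0.48  1.85 -0.    0.83  0.26] w 0.0848 F [-1.   0.2 -0.9]
[-0.053, 0.006, 0.031] [0.006, -0.006, 0.003]
```

Emit:
{"name": "arm_command", "arguments": {"series": [{"dp":[-0.055,0.005,0.03],"angular":[0.006,-0.006,0.003],"gripper":85},{"dp":[0,0,0],"angular":[0,0,0],"gripper":50},{"dp":[0,0,0],"angular":[0,0,0],"gripper":50},{"dp":[0,0,0],"angular":[0,0,0],"gripper":50},{"dp":[0,0,0],"angular":[0,0,0],"gripper":50},{"dp":[0,0,0],"angular":[0,0,0],"gripper":50},{"dp":[0,0,0],"angular":[0,0,0],"gripper":50},{"dp":[0,0,0],"angular":[0,0,0],"gripper":50}]}}

```text
clock: 3.15
position: [0.4896, 0.2686, 0.0084]
ee_rot: [0.707, -0.038, 0.705, 0.039]
contact_force: [-0.3, -0.5, -0.7]
width: 0.0594
```

Run:
```python
from h import *
print(get_state()["position"])
plan([.49,.266,.25],[0,0,-1],[np.cos(.11),np.sin(.11),0],1)
```

```text
[0.48955062 0.26857093 0.00840438]
t 3.15 dist 0.2416 rot deg [-0.03  0.19 -0.06] q [0.38 0.46 1.84 0.   0.83 0.27] w 0.0594 F [-0.3 -0.5 -0.7]
[-2.013, -0.019, 0.008] [-0.0, 0.002, -0.001]
```

Gripped: the opening reads 59.4 mm and the tray is 60 mm. Now I lift gently, with TCP z = underside + 8.4 mm.

Emit:
{"name": "arm_command", "arguments": {"series": [{"dp":[-0.1,0,0],"angular":[0,0,0],"gripper":50},{"dp":[-0.2,0,0],"angular":[0,0,0],"gripper":50},{"dp":[-0.3,0,0],"angular":[0,0,0],"gripper":50},{"dp":[-0.35,0,0],"angular":[0,0,0],"gripper":50},{"dp":[-0.35,0,0],"angular":[0,0,0],"gripper":50},{"dp":[-0.3,0,0],"angular":[0,0,0],"gripper":50},{"dp":[-0.2,0,0],"angular":[0,0,0],"gripper":50},{"dp":[0,0,0],"angular":[0,0,0],"gripper":50}]}}

```text
clock: 4.15
position: [0.4873, 0.2673, 0.2336]
ee_rot: [0.707, -0.038, 0.705, 0.039]
contact_force: [-0.0, -0.2, -3.4]
width: 0.0593
```

Run:
```python
from h import *
import pickle
d=grab("top"); pickle.dump(d,open("top1.pkl","wb")); W=cloud(d)
m=(W[...,2]>.145)&(W[...,2]<.165)&(np.hypot(W[...,0]-.566,W[...,1]-.063)<.09)
print(cv2.minEnclosingCircle((W[m][:,:2]*1000).astype(np.float32)))
plan([.566,.0635,.22],[0,0,-1],[np.cos(.11),np.sin(.11),0],8)
```

```text
((566.5084838867188, 64.38591766357422), 57.05662155151367)
t 4.2 dist 0.2188 rot deg [-0.05 -0.03  0.04] q [ 0.38  0.25  1.55 -0.    1.35  0.27] w 0.0592 F [ 0.  -0.2 -3.8]
[0.013, -0.22, 0.059] [-0.0, -0.0, 0.0]
[0.013, -0.22, 0.059] [-0.0, -0.0, 0.0]
[0.013, -0.22, 0.059] [-0.0, -0.0, 0.0]
[0.013, -0.22, 0.059] [-0.0, -0.0, 0.0]
[0.013, -0.22, 0.059] [-0.0, -0.0, 0.0]
[0.013, -0.22, 0.059] [-0.0, -0.0, 0.0]
[0.013, -0.22, 0.059] [-0.0, -0.0, 0.0]
[0.013, -0.22, 0.059] [-0.0, -0.0, 0.0]
```

Emit:
{"name": "arm_command", "arguments": {"series": [{"dp":[0,-0.15,0.04],"angular":[0,0,0],"gripper":50},{"dp":[0,-0.24,0.065],"angular":[0,0,0],"gripper":50},{"dp":[0,-0.26,0.07],"angular":[0,0,0],"gripper":50},{"dp":[0,-0.26,0.07],"angular":[0,0,0],"gripper":50},{"dp":[0,-0.26,0.07],"angular":[0,0,0],"gripper":50},{"dp":[0,-0.24,0.065],"angular":[0,0,0],"gripper":50},{"dp":[0,-0.2,0.055],"angular":[0,0,0],"gripper":50},{"dp":[0,-0.1,0.03],"angular":[0,0,0],"gripper":50}]}}

```text
clock: 5.2
position: [0.5604, 0.054, 0.2184]
ee_rot: [0.697, -0.041, 0.715, 0.036]
contact_force: [-0.1, 0.2, -3.7]
width: 0.0591
```

Run:
```python
from h import *
print(get_state()["position"])
plan([.5665,.0635,.157],[0,0,-1],[np.cos(.11),np.sin(.11),0],1)
```

```text
[0.56035807 0.05398578 0.2183792 ]
t 5.2 dist 0.0624 rot deg [-0.07 -1.51  0.39] q [-0.02  0.28  1.53 -0.01  1.35 -0.13] w 0.0591 F [-0.1  0.2 -3.7]
[0.509, 0.077, 0.073] [-0.001, -0.017, 0.004]
```

Emit:
{"name": "arm_command", "arguments": {"series": [{"dp":[0,0,0],"angular":[0,0,0],"gripper":50},{"dp":[0.05,0.03,0.02],"angular":[0,0,0],"gripper":50},{"dp":[0.08,0.03,0.02],"angular":[0,0,0],"gripper":50},{"dp":[0.08,0.02,0.02],"angular":[0,0,0],"gripper":50},{"dp":[0.06,0,0],"angular":[0,0,0],"gripper":50},{"dp":[0.04,0,0],"angular":[0,0,0],"gripper":50},{"dp":[0,0,0],"angular":[0,0,0],"gripper":50},{"dp":[0,0,0],"angular":[0,0,0],"gripper":50}]}}

```text
clock: 6.2
position: [0.5636, 0.0669, 0.1761]
ee_rot: [0.695, -0.041, 0.717, 0.037]
contact_force: [-0.0, -0.5, -3.8]
width: 0.0593
```

Run:
```python
from h import *
print(get_state()["position"])
plan([.5665,.0635,.157],[0,0,-1],[np.cos(.11),np.sin(.11),0],1)
```

```text
[0.56364641 0.06688445 0.17612527]
t 6.2 dist 0.0196 rot deg [ 0.04 -1.78  0.26] q [ 0.    0.32  1.59 -0.01  1.27 -0.11] w 0.0593 F [-0.  -0.5 -3.8]
[0.159, -0.03, 0.025] [0.0, -0.02, 0.003]
```

Emit:
{"name": "arm_command", "arguments": {"series": [{"dp":[0.02,-0.015,0.012],"angular":[0,-0.01,0.001],"gripper":50},{"dp":[0.04,-0.015,0.012],"angular":[0,-0.01,0.001],"gripper":50},{"dp":[0.04,0,0],"angular":[0,0,0],"gripper":50},{"dp":[0.04,0,0],"angular":[0,0,0],"gripper":50},{"dp":[0.02,0,0],"angular":[0,0,0],"gripper":50},{"dp":[0,0,0],"angular":[0,0,0],"gripper":50},{"dp":[0,0,0],"angular":[0,0,0],"gripper":50},{"dp":[0,0,0],"angular":[0,0,0],"gripper":50}]}}

```text
clock: 7.2
position: [0.5675, 0.0629, 0.1571]
ee_rot: [0.708, -0.039, 0.704, 0.039]
contact_force: [0.0, 0.1, -1.6]
width: 0.0594
```

Run:
```python
from h import *
print(get_state()["position"])
plan([.5665,.0635,.154],[0,0,-1],[np.cos(.11),np.sin(.11),0],1)
```

```text
[0.56750754 0.06290073 0.15711786]
t 7.2 dist 0.0033 rot deg [0.01 0.25 0.08] q [-0.01  0.32  1.64 -0.    1.18 -0.12] w 0.0594 F [ 0.   0.1 -1.6]
[0.026, 0.006, -0.008] [0.0, 0.003, 0.001]
```

Emit:
{"name": "arm_command", "arguments": {"series": [{"dp":[0.02,0.003,-0.004],"angular":[0,0.003,0],"gripper":50},{"dp":[0.02,0,0],"angular":[0,0,0],"gripper":50},{"dp":[0,0,0],"angular":[0,0,0],"gripper":50},{"dp":[0,0,0],"angular":[0,0,0],"gripper":64},{"dp":[0,0,0],"angular":[0,0,0],"gripper":72},{"dp":[0,0,0],"angular":[0,0,0],"gripper":80},{"dp":[0,0,0],"angular":[0,0,0],"gripper":85},{"dp":[0,0,0],"angular":[0,0,0],"gripper":85}]}}

```text
clock: 8.2
position: [0.5685, 0.0633, 0.1534]
ee_rot: [0.707, -0.04, 0.705, 0.038]
contact_force: [-0.3, 0.1, 0.3]
width: 0.0846
```

Emit:
{"name": "arm_command", "arguments": {"series": [{"dp":[0,0,0],"angular":[0,0,0],"gripper":85},{"dp":[0,0,0],"angular":[0,0,0],"gripper":85},{"dp":[-0.1,0,0],"angular":[0,0,0],"gripper":85},{"dp":[-0.2,0,0],"angular":[0,0,0],"gripper":85},{"dp":[-0.3,0,0],"angular":[0,0,0],"gripper":85},{"dp":[-0.3,0,0],"angular":[0,0,0],"gripper":85},{"dp":[-0.3,0,0],"angular":[0,0,0],"gripper":85},{"dp":[-0.1,0,0],"angular":[0,0,0],"gripper":85}]}}

```text
clock: 9.2
position: [0.5676, 0.0635, 0.3169]
ee_rot: [0.708, -0.04, 0.704, 0.038]
contact_force: [-0.3, 0.2, -0.6]
width: 0.0849
```

Run:
```python
from h import *
import pickle
s=get_state(); print(s["position"],s["width"],s["contact_force"])
ims=[]
for n in("scene","top","wrist"):
    d=grab(n); pickle.dump(d,open(n+"2.pkl","wb")); W=cloud(d)
    if n!="wrist":
        m=(W[...,2]>.17)&(W[...,2]<.195)&(np.hypot(W[...,0]-.566,W[...,1]-.063)<.09); t=W[m]
        print(n,len(t),cv2.minAreaRect((t[:,:2]*1000).astype(np.float32)),np.median(t[:,2]))
    ims.append(d["image"])
crop=lambda i,u,v,w,h,s:cv2.resize(i[v:v+h,u:u+w],None,fx=s,fy=s,interpolation=cv2.INTER_CUBIC)
cv2.imwrite("pics/d.png",np.hstack([crop(ims[0],215,150,100,120,4),cv2.resize(ims[2],(400,300)) if 0 else crop(ims[1],255,140,90,108,4.4445)[:480,:400]]))
cv2.imwrite("pics/w2.png",ims[2])
```

```text
[0.56764217 0.06352556 0.31693978] 0.08490469800165401 [-0.27933004  0.22872927 -0.63760243]
scene 240 ((568.8004150390625, 59.36455154418945), (66.53781127929688, 115.35924530029297), 7.283841609954834) 0.17745485062049265
top 65 ((565.619140625, 63.00212097167969), (60.299320220947266, 107.03349304199219), 3.863664388656616) 0.1777580481068044
```

View pics/d.png

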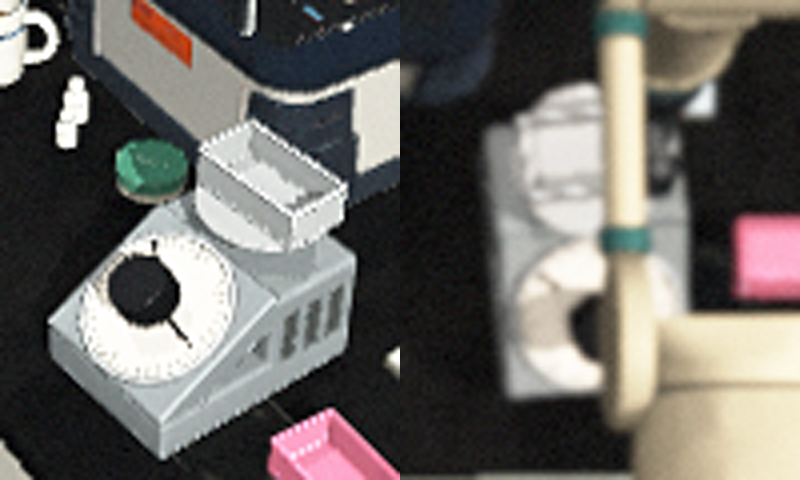

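The tray stands on the pan near the middle with its rim at about 0.178, so the pan has sunk about 11 mm. In the scene crop the pointer now points right/down at about (180,335) and the zero mark is at about (153,245). Next I fit the dial.

```bash
cat > dial.py <<'E'
from h import *
def white(d,W,c,r=.075):
    g=d["image"].astype(int); m=(g.min(2)>200)&(g.max(2)-g.min(2)<40)&np.isfinite(W[...,2])
    m&=(np.linalg.norm(W-c,axis=2)<r)&(W[...,2]<.135); return m
def frame(yaw):
    c,s=np.cos(yaw),np.sin(yaw); Y=np.array([[c,-s,0],[s,c,0],[0,0,1]])
    return Y, Y@[-.5,0,.866025], Y@[.866025,0,.5], Y@[0,-1,0.]   # n, up-slope, right(clockwise from up, seen from outside)
def rect(d,C,yaw,N=400,half=.072):
    Y,n,u,r=frame(yaw); g=np.linspace(-half,half,N); X,V=np.meshgrid(g,-g)
    P=(C+X[...,None]*r+V[...,None]*u).reshape(-1,3); q=proj(d,P).reshape(N,N,2).astype(np.float32)
    return cv2.remap(d["image"],q[...,0],q[...,1],cv2.INTER_CUBIC)
E
python3 - <<'E'
from dial import *
import pickle
d=pickle.load(open("scene2.pkl","rb")); W=cloud(d)
m=white(d,W,np.array([.45,.05,.09]),.1); P=W[m]; print(len(P))
for _ in range(3):
    c=np.median(P,0); _,_,V=np.linalg.svd(P-P.mean(0)); n=V[2]*np.sign(V[2][2]); e=(P-P.mean(0))@n; P=P[abs(e)<.004]
print("n",n.round(3),"yaw",np.arctan2(-n[1],-n[0]).round(3),"tilt",np.degrees(np.arccos(n[2])).round(1),len(P))
yaw=.11; Y,n,u,r=frame(yaw)
xy=np.c_[(P-P.mean(0))@r,(P-P.mean(0))@u]
cc,rad=cv2.minEnclosingCircle((xy*1000).astype(np.float32)); C=P.mean(0)+r*cc[0]/1000+u*cc[1]/1000
print("C",C.round(4),rad); O=C-n*.005-Y@[-.045,0,.087]; print("scale origin",O.round(4),"pan in scale",(Y.T@(np.array([.5665,.0638,.155])-O)).round(4))
# scale sides: use low side points
w=pickle.load(open("wrist2.pkl","rb")); print(np.array(w["mount"]).round(3).tolist())
cv2.imwrite("pics/e.png",np.hstack([rect(d,C,yaw),rect(pickle.load(open("scene0.pkl","rb")),C,yaw)]))
E
```

```text
840
n [-0.498 -0.05   0.866] yaw 0.1 tilt 30.0 691
C [0.4586 0.0505 0.0934] 92.16773986816406
scale origin [0.5058 0.0557 0.0021] pan in scale [0.0612 0.0014 0.1529]
[[0.001, 0.27, -0.963, -0.143], [0.001, 0.963, 0.27, 0.069], [1.0, -0.001, 0.001, 0.0], [0.0, 0.0, 0.0, 1.0]]
```

View pics/e.png

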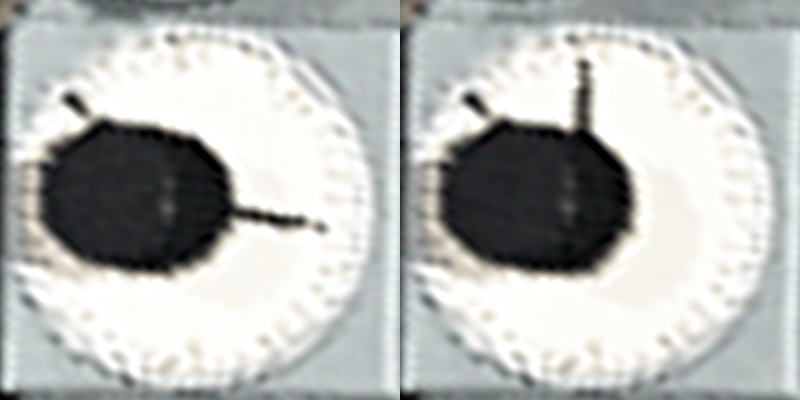

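The rectified views, scene-loaded on the left and initial on the right, show:
- Dial centre at about (188,207).
- Loaded pointer tip at about (322,228), so about 1.7 rad.
- Zero bar at about (85,110), so about -0.83 rad.
- Needed turn of about +2.5 rad clockwise.

I'll start with the jaws at -73° from up-slope, which keeps q6 within range for a single turn.

```bash
cat >> dial.py <<'E'
C0=np.array([.456,.0546,.0921]); YAW=.1
def go(off,theta,n,C=C0,lat=0,yaw=YAW):
    """TCP at off from face along axis; C on plate surface (5 mm out)"""
    Y,nn,u,r=frame(yaw); t=np.radians(theta)
    plan(C+nn*(off-.005),-nn,np.cos(t)*u+np.sin(t)*r,n,sym=False)
E
python3 - <<'E'
from dial import *
go(.115,-73,10)
E
```

```text
t 9.35 dist 0.2085 rot deg [-70.63 -25.76 -19.15] q [-0.01  0.24  1.36 -0.    1.55 -0.12] w 0.0851 F [-0.3  0.9 -1.4]
[0.105, 0.003, -0.138] [-0.078, -0.029, -0.021]
[0.099, 0.024, -0.141] [-0.078, -0.029, -0.021]
[0.091, 0.045, -0.141] [-0.078, -0.029, -0.021]
[0.083, 0.065, -0.138] [-0.078, -0.029, -0.021]
[0.074, 0.084, -0.133] [-0.078, -0.029, -0.021]
[0.065, 0.102, -0.124] [-0.078, -0.029, -0.021]
[0.056, 0.119, -0.113] [-0.078, -0.029, -0.021]
[0.047, 0.134, -0.1] [-0.078, -0.029, -0.021]
[0.039, 0.147, -0.085] [-0.078, -0.029, -0.021]
[0.03, 0.157, -0.067] [-0.078, -0.029, -0.021]
```

Emit:
{"name": "arm_command", "arguments": {"series": [{"dp":[0.06,0.003,-0.165],"angular":[-0.094,-0.035,-0.025],"gripper":85},{"dp":[0.08,0.03,-0.17],"angular":[-0.094,-0.035,-0.025],"gripper":85},{"dp":[0.1,0.06,-0.17],"angular":[-0.094,-0.035,-0.025],"gripper":85},{"dp":[0.1,0.085,-0.165],"angular":[-0.094,-0.035,-0.025],"gripper":85},{"dp":[0.1,0.105,-0.155],"angular":[-0.094,-0.035,-0.025],"gripper":85},{"dp":[0.08,0.13,-0.14],"angular":[-0.094,-0.035,-0.025],"gripper":85},{"dp":[0.06,0.15,-0.13],"angular":[-0.094,-0.035,-0.025],"gripper":85},{"dp":[0.05,0.16,-0.11],"angular":[-0.094,-0.035,-0.025],"gripper":85}]}}

```text
clock: 10.35
position: [0.4059, 0.0408, 0.186]
ee_rot: [0.686, -0.505, 0.406, 0.332]
contact_force: [0.3, 0.6, -0.6]
width: 0.0845
```

Run:
```python
from dial import *
print(get_state()["position"])
go(.115,-73,4)
```

```text
[0.40593609 0.04081097 0.18604345]
t 10.35 dist 0.0096 rot deg [-3.77 -0.96 -2.94] q [-0.19 -0.18  2.23  0.21  0.66 -1.64] w 0.0845 F [ 0.3  0.6 -0.6]
[-0.006, 0.012, 0.015] [-0.01, -0.003, -0.008]
[-0.006, 0.012, 0.015] [-0.01, -0.003, -0.008]
[-0.006, 0.011, 0.015] [-0.01, -0.003, -0.008]
[-0.006, 0.011, 0.016] [-0.01, -0.003, -0.008]
```

Emit:
{"name": "arm_command", "arguments": {"series": [{"dp":[-0.006,0.012,0.015],"angular":[-0.01,-0.003,-0.008],"gripper":85},{"dp":[-0.006,0.012,0.015],"angular":[-0.01,-0.003,-0.008],"gripper":85},{"dp":[-0.006,0.012,0.015],"angular":[-0.01,-0.003,-0.008],"gripper":85},{"dp":[-0.006,0.012,0.015],"angular":[-0.01,-0.003,-0.008],"gripper":85},{"dp":[0,0,0],"angular":[0,0,0],"gripper":85},{"dp":[0,0,0],"angular":[0,0,0],"gripper":85},{"dp":[0,0,0],"angular":[0,0,0],"gripper":85},{"dp":[0,0,0],"angular":[0,0,0],"gripper":85}]}}

```text
clock: 11.35
position: [0.4005, 0.0501, 0.1858]
ee_rot: [0.682, -0.532, 0.376, 0.332]
contact_force: [0.3, -0.2, -0.2]
width: 0.0852
```

Run:
```python
from dial import *
import pickle
go(.115,-73,1)
d=grab("wrist"); pickle.dump(d,open("wrist3.pkl","wb"))
cv2.imwrite("pics/f.png",np.hstack([rect(d,C0,YAW),cv2.resize(d["image"],(400,300),interpolation=cv2.INTER_AREA)[:, :] if 0 else cv2.copyMakeBorder(cv2.resize(d["image"],(400,300)),0,100,0,0,cv2.BORDER_CONSTANT)]))
W=cloud(d); m=white(d,W,C0,.1); P=W[m]
for _ in range(3):
    _,_,V=np.linalg.svd(P-P.mean(0)); n=V[2]*np.sign(V[2][2]); e=(P-P.mean(0))@n; P=P[abs(e)<.003]
print(len(P),"n",n.round(3),"yaw",np.arctan2(-n[1],-n[0]).round(3),"plane offset of C0",((C0-P.mean(0))@n).round(4))
```

```text
t 11.35 dist 0.002 rot deg [-0.31  0.12 -0.12] q [-0.18 -0.21  2.27  0.25  0.59 -1.72] w 0.0852 F [ 0.3 -0.2 -0.2]
[-0.009, -0.013, -0.005] [-0.003, 0.001, -0.001]
8408 n [-0.497 -0.044  0.866] yaw 0.088 plane offset of C0 -0.0003
```

View pics/f.png

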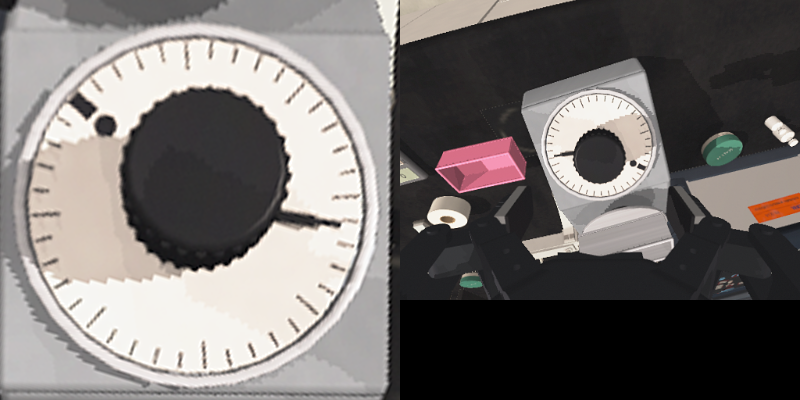

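The wrist-rectified view shows the bar at (83,107) and dot at (105,126), so the mark is at about (95,117). The pointer tip is at about (343,225) and the plate centre at about (196,207). Next I refine the centre and the angles by fitting.

```bash
cat >> dial.py <<'E'
def circ(im,N=400,half=.072):
    """plate edge: outermost transition white plate along rays -> circle fit (px)"""
    from scipy.optimize import least_squares
    g=cv2.GaussianBlur(cv2.cvtColor(im,cv2.COLOR_BGR2GRAY),(0,0),1.2).astype(np.float32)
    c=np.array([196.,207.])
    for _ in range(3):
        a=np.radians(np.arange(0,360,2)); rr=np.arange(160,176,.25)
        X=c[0]+rr[None]*np.sin(a)[:,None]; Y=c[1]-rr[None]*np.cos(a)[:,None]
        v=cv2.remap(g,X.astype(np.float32),Y.astype(np.float32),1); k=np.gradient(v,axis=1).argmin(1)
        px=np.c_[X[np.arange(len(a)),k],Y[np.arange(len(a)),k]]
        f=least_squares(lambda p:np.hypot(px[:,0]-p[0],px[:,1]-p[1])-p[2],[*c,168],loss="soft_l1"); c=f.x[:2]
    return f.x, np.median(abs(f.fun))
def polar(im,c,r1,r2,pxmm=.144/399):
    a=np.radians(np.arange(-180,180,.25)); rr=np.linspace(r1,r2,40)/pxmm
    g=cv2.cvtColor(im,cv2.COLOR_BGR2GRAY).astype(np.float32)
    X=c[0]+rr[None]*np.sin(a)[:,None]; Y=c[1]-rr[None]*np.cos(a)[:,None]
    return np.degrees(a),cv2.remap(g,X.astype(np.float32),Y.astype(np.float32),1)
def angs(im,c,r1=.040,r2=.050):
    a,v=polar(im,c,r1,r2); dk=(v<90).sum(1); out=[]
    m=(dk>4).astype(np.uint8)[None]; n,l,st,_=cv2.connectedComponentsWithStats(m)
    for i in range(1,n):
        s=l[0]==i; out.append((round(float((a[s]*dk[s]).sum()/dk[s].sum()),2),int(s.sum()),int(dk[s].max())))
    return out
E
python3 - <<'E'
from dial import *
import pickle
d=pickle.load(open("wrist3.pkl","rb")); 
for yaw in(.09,.1):
    im=rect(d,C0,yaw); f,e=circ(im); print(yaw,f.round(2),e)
    C=C0+(f[0]-199.5)*.000361*frame(yaw)[3]-(f[1]-199.5)*.000361*frame(yaw)[2]; print("C",C.round(4))
    print(angs(im,f[:2])); print(angs(im,f[:2],.050,.058))
    if yaw==.09: go(.115,-73,1,C,yaw=yaw)
    O=C-frame(yaw)[1]*.005-frame(yaw)[0]@[-.045,0,.087]; print("O",O.round(4),"pan",(frame(yaw)[0].T@(np.array([.5665,.0638,.155])-O)).round(4))
E
```

```text
0.09 [195.26 205.65 166.54] 0.2860651932888203
C [0.4539 0.056  0.091 ]
[(-48.8, 38, 28), (-11.51, 11, 6), (16.78, 208, 14), (96.96, 21, 40)]
[(-111.64, 2, 6), (-48.78, 23, 39), (96.99, 7, 13), (158.25, 1, 7), (167.25, 1, 5)]
t 11.4 dist 0.0017 rot deg [ 0.19  0.4  -0.21] q [-0.18 -0.21  2.27  0.25  0.59 -1.72] w 0.0848 F [-0.6  0.2  0.3]
[-0.009, 0.009, 0.007] [0.002, 0.004, -0.002]
O [ 5.013e-01  6.020e-02 -3.000e-04] pan [ 0.0653 -0.0023  0.1553]
0.1 [195.4  205.62 166.6 ] 0.36969381809106494
C [0.4539 0.0559 0.091 ]
[(-48.38, 38, 28), (-11.24, 11, 6), (17.29, 208, 14), (97.4, 21, 40)]
[(-111.25, 1, 6), (-48.36, 22, 39), (97.45, 7, 13), (158.75, 1, 6), (167.75, 1, 7)]
O [ 5.012e-01  6.060e-02 -3.000e-04] pan [ 0.0653 -0.0034  0.1553]
```

```bash
cat >> dial.py <<'E'
C0=np.array([.4539,.056,.091]); YAW=.09
def go(off,theta,n,C=C0,yaw=YAW):
    Y,nn,u,r=frame(yaw); t=np.radians(theta)
    plan(C+nn*(off-.005),-nn,np.cos(t)*u+np.sin(t)*r,n,sym=False)
E
python3 - <<'E'
from dial import *
go(.045,-73,5)
E
```

```text
t 11.4 dist 0.0689 rot deg [ 0.19  0.4  -0.21] q [-0.18 -0.21  2.27  0.25  0.59 -1.72] w 0.0848 F [-0.6  0.2  0.3]
[0.115, 0.001, 0.001] [0.0, 0.001, -0.0]
[0.115, 0.002, 0.001] [0.0, 0.001, -0.0]
[0.115, 0.002, 0.001] [0.0, 0.001, -0.0]
[0.115, 0.002, 0.001] [0.0, 0.001, -0.0]
[0.115, 0.002, 0.001] [0.0, 0.001, -0.0]
```

Emit:
{"name": "arm_command", "arguments": {"series": [{"dp":[0.08,0.002,0.001],"angular":[0,0.001,0],"gripper":80},{"dp":[0.115,0.002,0.001],"angular":[0,0.001,0],"gripper":75},{"dp":[0.115,0.002,0.001],"angular":[0,0.001,0],"gripper":75},{"dp":[0.115,0.002,0.001],"angular":[0,0.001,0],"gripper":75},{"dp":[0.08,0,0],"angular":[0,0,0],"gripper":75},{"dp":[0,0,0],"angular":[0,0,0],"gripper":75},{"dp":[0,0,0],"angular":[0,0,0],"gripper":75},{"dp":[0,0,0],"angular":[0,0,0],"gripper":75}]}}

```text
clock: 12.4
position: [0.4316, 0.0535, 0.1296]
ee_rot: [0.681, -0.533, 0.379, 0.33]
contact_force: [-0.1, -0.9, 0.6]
width: 0.0747
```

Run:
```python
from dial import *
go(.013,-73,3)
```

```text
t 12.4 dist 0.0366 rot deg [ 0.14 -0.03 -0.22] q [-0.13 -0.06  2.34  0.31  0.37 -1.76] w 0.0747 F [-0.1 -0.9  0.6]
[0.102, -0.0, 0.001] [0.001, -0.0, -0.001]
[0.102, -0.0, 0.001] [0.001, -0.0, -0.001]
[0.102, -0.0, 0.001] [0.001, -0.0, -0.001]
```

Emit:
{"name": "arm_command", "arguments": {"series": [{"dp":[0.07,0,0.001],"angular":[0,0,0],"gripper":75},{"dp":[0.09,0,0.001],"angular":[0,0,0],"gripper":75},{"dp":[0.07,0,0.001],"angular":[0,0,0],"gripper":75},{"dp":[0.05,0,0],"angular":[0,0,0],"gripper":75},{"dp":[0.02,0,0],"angular":[0,0,0],"gripper":75},{"dp":[0,0,0],"angular":[0,0,0],"gripper":75},{"dp":[0,0,0],"angular":[0,0,0],"gripper":75},{"dp":[0,0,0],"angular":[0,0,0],"gripper":75}]}}

```text
clock: 13.4
position: [0.4511, 0.0554, 0.0967]
ee_rot: [0.681, -0.533, 0.379, 0.329]
contact_force: [0.1, -0.3, -1.0]
width: 0.0751
```

Run:
```python
from dial import *
go(.013,-73,1)
```

```text
t 13.4 dist 0.0017 rot deg [ 0.13 -0.05 -0.14] q [-0.11  0.04  2.36  0.43  0.24 -1.87] w 0.0751 F [ 0.1 -0.3 -1. ]
[-0.013, 0.004, 0.002] [0.001, -0.001, -0.002]
```

Emit:
{"name": "arm_command", "arguments": {"series": [{"dp":[-0.015,0.004,0.002],"angular":[0.001,-0.001,-0.002],"gripper":75},{"dp":[0,0,0],"angular":[0,0,0],"gripper":65},{"dp":[0,0,0],"angular":[0,0,0],"gripper":56},{"dp":[0,0,0],"angular":[0,0,0],"gripper":40},{"dp":[0,0,0],"angular":[0,0,0],"gripper":40},{"dp":[0,0,0],"angular":[0,0,0],"gripper":40},{"dp":[0,0,0],"angular":[0,0,0],"gripper":40},{"dp":[0,0,0],"angular":[0,0,0],"gripper":40}], "grip_force": 45}}

```text
clock: 14.4
position: [0.4495, 0.0547, 0.0991]
ee_rot: [0.682, -0.534, 0.377, 0.327]
contact_force: [-1.1, -0.8, 2.0]
width: 0.0486
```

Run:
```python
from dial import *
go(.0145,-73,1); print(get_state()["moment"])
```

```text
t 14.4 dist 0.0009 rot deg [ 0.09 -0.03  0.22] q [-0.12  0.03  2.37  0.43  0.24 -1.88] w 0.0486 F [-1.1 -0.8  2. ]
[-0.002, 0.003, 0.007] [0.001, -0.0, 0.002]
[-0.2000783   0.35061091 -0.14218313]
```

Emit:
{"name": "arm_command", "arguments": {"series": [{"dp":[0,0,0],"angular":[0.04,0,0],"gripper":40},{"dp":[0,0,0],"angular":[0.07,0,0],"gripper":40},{"dp":[0,0,0],"angular":[0.07,0,0],"gripper":40},{"dp":[0,0,0],"angular":[0.07,0,0],"gripper":40},{"dp":[0,0,0],"angular":[0.07,0,0],"gripper":40},{"dp":[0,0,0],"angular":[0.07,0,0],"gripper":40},{"dp":[0,0,0],"angular":[0.04,0,0],"gripper":40},{"dp":[0,0,0],"angular":[0,0,0],"gripper":40}]}}

```text
clock: 15.4
position: [0.4495, 0.0549, 0.0991]
ee_rot: [0.823, -0.271, 0.466, 0.18]
contact_force: [-1.4, -1.7, 1.9]
width: 0.0494
```

Run:
```python
from dial import *
go(.0145,-73,1); go(.0145,72.8,1); print(get_state()["moment"])
```

```text
t 15.4 dist 0.0008 rot deg [-3.957e+01  3.000e-02  2.200e-01] q [-0.11  0.03  2.37  0.43  0.24 -1.18] w 0.0494 F [-1.4 -1.7  1.9]
[-0.002, 0.006, 0.002] [-0.44, 0.0, 0.002]
t 15.4 dist 0.0008 rot deg [1.0623e+02 2.5000e-01 4.0000e-02] q [-0.11  0.03  2.37  0.43  0.24 -1.18] w 0.0494 F [-1.4 -1.7  1.9]
[-0.002, 0.006, 0.002] [1.18, 0.003, 0.0]
[-0.24004719  0.46954141 -0.14293956]
```

Very clean: no drift and low forces. Continuing with about 68 degrees.

Emit:
{"name": "arm_command", "arguments": {"series": [{"dp":[0,0.002,0],"angular":[0.08,0,0],"gripper":40},{"dp":[0,0.002,0],"angular":[0.1,0,0],"gripper":40},{"dp":[0,0,0],"angular":[0.1,0,0],"gripper":40},{"dp":[0,0,0],"angular":[0.1,0,0],"gripper":40},{"dp":[0,0,0],"angular":[0.1,0,0],"gripper":40},{"dp":[0,0,0],"angular":[0.1,0,0],"gripper":40},{"dp":[0,0,0],"angular":[0.08,0,0],"gripper":40},{"dp":[0,0,0],"angular":[0,0,0],"gripper":40}]}}

```text
clock: 16.4
position: [0.4497, 0.0549, 0.0992]
ee_rot: [0.847, 0.18, 0.493, -0.08]
contact_force: [-0.3, -1.8, 1.9]
width: 0.0487
```

Run:
```python
from dial import *
go(.0145,72.8,1); print(get_state()["moment"])
```

```text
t 16.4 dist 0.0008 rot deg [45.74  0.24 -0.06] q [-0.11  0.03  2.37  0.43  0.24 -0.12] w 0.0487 F [-0.3 -1.8  1.9]
[-0.002, 0.004, -0.006] [0.508, 0.003, -0.001]
[-0.10732302  0.55410214 -0.12511353]
```

Emit:
{"name": "arm_command", "arguments": {"series": [{"dp":[0,0.002,-0.002],"angular":[0.06,0,0],"gripper":40},{"dp":[0,0.002,-0.002],"angular":[0.09,0,0],"gripper":40},{"dp":[0,0,-0.002],"angular":[0.09,0,0],"gripper":40},{"dp":[0,0,0],"angular":[0.09,0,0],"gripper":40},{"dp":[0,0,0],"angular":[0.07,0,0],"gripper":40},{"dp":[0,0,0],"angular":[0.05,0,0],"gripper":40},{"dp":[0,0,0],"angular":[0.03,0,0],"gripper":40},{"dp":[0,0,0],"angular":[0,0,0],"gripper":40}]}}

```text
clock: 17.4
position: [0.4499, 0.0548, 0.0993]
ee_rot: [0.723, 0.478, 0.429, -0.255]
contact_force: [-0.9, -0.5, 0.8]
width: 0.0492
```

Run:
```python
from dial import *
go(.0145,72.8,1); print(get_state()["moment"])
import pickle
d=grab("scene"); pickle.dump(d,open("scene3.pkl","wb"))
im=rect(d,C0,YAW); f,e=circ(im); print(f,e); print(angs(im,[199.5,199.5])); print(angs(rect(pickle.load(open("scene2.pkl","rb")),C0,YAW),[199.5,199.5]))
```

```text
t 17.4 dist 0.0011 rot deg [ 2.7   0.3  -0.16] q [-0.11  0.03  2.37  0.42  0.24  0.64] w 0.0492 F [-0.9 -0.5  0.8]
[-0.002, -0.002, -0.008] [0.03, 0.003, -0.002]
[ 0.04154156  0.51651358 -0.04336392]
[200.26733662 200.57244972 171.48979262] 2.82198081054986
[(-81.23, 276, 40), (-10.17, 148, 35), (91.88, 29, 40)]
[(-76.17, 300, 40), (93.28, 13, 15)]
```

Emit:
{"name": "arm_command", "arguments": {"series": [{"dp":[0,0,-0.004],"angular":[0.015,0.001,0],"gripper":40},{"dp":[0,0,0],"angular":[0.015,0,0],"gripper":40},{"dp":[0,0,0],"angular":[0,0,0],"gripper":40},{"dp":[0,0,0],"angular":[0,0,0],"gripper":56},{"dp":[0,0,0],"angular":[0,0,0],"gripper":65},{"dp":[0,0,0],"angular":[0,0,0],"gripper":75},{"dp":[0,0,0],"angular":[0,0,0],"gripper":75},{"dp":[0,0,0],"angular":[0,0,0],"gripper":75}]}}

```text
clock: 18.45
position: [0.4498, 0.0553, 0.0992]
ee_rot: [0.711, 0.495, 0.423, -0.265]
contact_force: [0.0, 1.0, 0.4]
width: 0.075
```

Run:
```python
from dial import *
go(.0145,72.8,1); go(.115,72.8,7)
```

```text
t 18.45 dist 0.0007 rot deg [ 0.05  0.21 -0.17] q [-0.11  0.03  2.37  0.43  0.24  0.68] w 0.075 F [0.  1.  0.4]
[-0.003, -0.003, -0.004] [0.001, 0.002, -0.002]
t 18.45 dist 0.1008 rot deg [ 0.05  0.21 -0.17] q [-0.11  0.03  2.37  0.43  0.24  0.68] w 0.075 F [0.  1.  0.4]
[-0.12, -0.0, -0.0] [0.0, 0.0, -0.0]
[-0.12, -0.0, -0.0] [0.0, 0.0, -0.0]
[-0.12, -0.0, -0.0] [0.0, 0.0, -0.0]
[-0.12, -0.0, -0.0] [0.0, 0.0, -0.0]
[-0.12, -0.0, -0.0] [0.0, 0.0, -0.0]
[-0.12, -0.0, -0.0] [0.0, 0.0, -0.0]
[-0.12, -0.0, -0.0] [0.0, 0.0, -0.0]
```

Emit:
{"name": "arm_command", "arguments": {"series": [{"dp":[-0.06,0,0],"angular":[0,0,0],"gripper":75},{"dp":[-0.12,0,0],"angular":[0,0,0],"gripper":75},{"dp":[-0.12,0,0],"angular":[0,0,0],"gripper":75},{"dp":[-0.12,0,0],"angular":[0,0,0],"gripper":75},{"dp":[-0.12,0,0],"angular":[0,0,0],"gripper":75},{"dp":[-0.12,0,0],"angular":[0,0,0],"gripper":75},{"dp":[-0.1,0,0],"angular":[0,0,0],"gripper":75},{"dp":[0,0,0],"angular":[0,0,0],"gripper":75}]}}

```text
clock: 19.45
position: [0.4005, 0.0505, 0.1825]
ee_rot: [0.712, 0.495, 0.422, -0.266]
contact_force: [1.0, 0.9, -0.0]
width: 0.0749
```

Run:
```python
from dial import *
import pickle
go(.115,72.8,1)
d=grab("wrist"); pickle.dump(d,open("wrist4.pkl","wb"))
im=rect(d,C0,YAW); f,e=circ(im); print(f.round(1),e)
for r in((.034,.044),(.040,.050),(.050,.058)): print(angs(im,f[:2],*r))
big=rect(d,C0,YAW,1200)[450:850,700:1200]
cv2.imwrite("pics/g.png",np.hstack([im,big[:, :400]]))
```

```text
t 19.45 dist 0.004 rot deg [ 0.04  0.39 -0.15] q [-0.16 -0.21  2.28  0.22  0.56  0.87] w 0.0749 F [ 1.   0.9 -0. ]
[-0.033, 0.008, -0.004] [0.0, 0.004, -0.002]
[200.1 199.2 166.6] 0.370758832075083
[(-164.64, 160, 36), (143.33, 349, 40)]
[(-175.05, 44, 13), (97.57, 38, 40), (158.75, 188, 16)]
[(-110.12, 2, 15), (-101.0, 1, 5), (-92.01, 3, 9), (-83.12, 4, 19), (-74.12, 2, 17), (-65.25, 1, 5), (-38.25, 1, 7), (97.3, 22, 40)]
```

View pics/g.png

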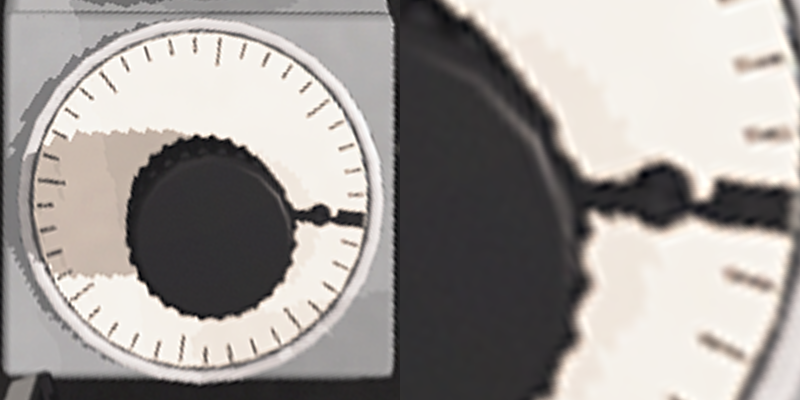

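The wrist-rectified view shows the bar (755,207) and dot (662,192) in line with the pointer, whose tip is at about (700,208) in the crop. The zero mark is at 97.4° and the pointer at 97-98.7°, the spread being parallax between views. That leaves an error of at most about 1.3° (1.2 mm) against a limit of 4 mm. A last check on the tray and bystanders, then I hand in.

Run:
```python
from dial import *
import pickle
a=pickle.load(open("scene0.pkl","rb")); z=grab("scene"); W=cloud(z)
t=W[(W[...,2]>.165)&(W[...,2]<.195)&(np.hypot(W[...,0]-.566,W[...,1]-.063)<.09)]
print("tray",cv2.minAreaRect((t[:,:2]*1000).astype(np.float32)),np.median(t[:,2]),np.percentile(t[:,2],95))
W0=cloud(a)
for n,(x,y) in dict(tin=(.603,.275),calc=(.453,-.272)).items():
    for w in(W0,W):
        p=w[(w[...,2]>.008)&(w[...,2]<.035)&(np.hypot(w[...,0]-x,w[...,1]-y)<.07)]; print(n,len(p),p.mean(0).round(3))
s=get_state(); print(s["clock"],s["contact_force"],s["qd"].round(3)); sign_off()
```

```text
tray ((568.4440307617188, 59.84990692138672), (66.48303985595703, 114.3302230834961), 7.137731075286865) 0.17473942385988728 0.18252887379526328
tin 278 [0.611 0.272 0.025]
tin 282 [0.612 0.274 0.024]
calc 996 [ 0.45  -0.275  0.014]
calc 988 [ 0.45  -0.275  0.014]
19.55 [-0.591064   -0.44098096  0.25730171] [ 0.001  0.017  0.006  0.005 -0.003 -0.004]
the job is handed in; nothing more can be done
```

I stood the steel tray on the pan and let go, then turned the knob about 146° clockwise in one grip. I released it, backed about 0.1 m off the dial and handed the job in at 19.6 s of the 64 s allowed.

- **Tray:** it stands on the pan with its centre within about 5 mm of the pan's (limit 30 mm). The pan sank about 11 mm.
- **Zero mark:** it is at 97.4°. The pointer read 97.0° in one wrist view and about 98.7° in another; I put the difference down to parallax. That leaves an error of at most about 1.2 mm (limit 4 mm).
- **Bystanders:** the tin and calculator are unmoved to within 2 mm. I did not re-measure the label roll; the arm stayed well away from it.
- **Forces:** at hand-in the wrist read under 1 N, within the sensor's noise, and the robot was touching nothing.

No check failed.

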